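Find the heavy side of a printed rotor on its balancing stand and hold it down

TASK

The blue rotor on the balancing stand has a ballast slug sealed inside, and I want to mark its light side. First press the bearing keeper in front of it down until it snaps fully shut, not touching the rotor before; then turn the rotor by hand, feel from both sides where its heavy side is (the bearings drag, so it stops short of the bottom), and turn the heavy side straight down. Finish while still gripping the rotor's rim between the fingers, at rest, and leave the other things on the desk alone.

Things in the scene. Friction and masses are not known exactly. Their poses are not given: they have to be found in the camera images.
- stand: aluminium balancing stand, fixed to the desk; base plate 150 x 120 x 12 mm (x, y, z); origin under its centre. x points along the axle, away from the robot, y left, z up. A front pillar (centre 55 mm in front of the origin) and a rear one (50 mm behind), both 16 mm thick and 44 mm wide, carry the rotor; only the open keeper and the rotor rise over 126 mm
- axle (a point): centre of the rotor, on the axle line, 105 mm above the desk; axes as the stand's. The rotor is a closed blue disc, diameter 130 mm, 20 mm thick along x (10 mm to either side of this point), with flat faces; about 35 mm of free room between each face and the pillars. The bearings drag with 0.047 N m either way, so it also stays put with its heavy side near the very top or bottom
- rim_top (a point): highest point of the rotor's rim, 65 mm above the axle; fixed to the stand, does not turn. Grip the rim across its two faces from above, 10 to 20 mm deep, and follow it round the axle: 45 degrees to either side can be reached with the tool upright, the pads pivoting on the faces
- rotor (a joint): turn of the rotor, rad: 0 when the white index line on its faces points up, grows anticlockwise seen from the robot (the line goes left, to the stand's +y); no limit. The line does not tell the heavy side: the slug (0.2 to 0.3 kg, 46 mm off the axle) is elsewhere every time. Let go, the rotor rolls back in about 2 s and stops 20 to 30 degrees short of heavy side down
- keeper (a joint): angle of the bearing keeper, rad: 0 fully shut, grows as its free right end lifts; starts at 0.5 to 0.9. It stays where it is left, until it meets the spring clip at about 0.15; from there about 5 N on the tab snap it shut. A dark steel cap, 16 mm wide along x, on the front pillar
- keeper_hinge (a point): middle of the keeper's hinge line, which is parallel to the axle: 55 mm in front of the axle point, 27 mm to its left, at the same height
- keeper_tab (a point): middle of the upper face of the red thumb tab at the keeper's free (right) end, where to press; turns with the keeper. With the keeper shut it lies 63 mm to the right of the hinge and 20 mm above it (125 mm over the desk). The tab is 24 mm long (y) and 16 mm wide (x)
- marker_red: red and white marker 123 mm long, lying; leave it alone
- tape_roll: roll of tape, diameter 52 mm, 19 mm high, lying flat; leave it alone
- sticky_pad: green pad of sticky notes, 77 x 76 x 12 mm; leave it alone
- gear_large: blue printed gear, diameter 52 mm, 9 mm high; leave it alone
- ring_part: green printed ring, diameter 44 mm, 10 mm high; leave it alone
- side_cutters: red side cutters 94 mm long; leave them alone
- screwdriver: orange screwdriver 151 mm long; leave it alone
- phone: black phone 147 x 72 x 8 mm, lying; leave it alone
Mind the look-alikes: they are no part of the job. Of the things that look like the stand, the larger one is meant.

How it is judged:
By the outcome, as a careful person would: the job done as asked, in the order asked, and still so for the second after the job is handed in, while the arm keeps its last pose, push and grip.
It also fails if it takes over 67 s, if anything falls off the work surface, if the arm or the gripper's body presses on something with over 40 N, if the wrist force passes 120 N, or if a joint passes its speed limit or range.

ROBOT

A 6-joint arm with a two-finger parallel gripper is mounted at the origin on a cart in front of the work surface, level with it; the furniture and walls round the work are solid. World frame = base frame: x ahead of the robot, y to its left, z up, the work surface at z = 0. Lengths are in mm, angles in rad, forces in N, time in s.
With the tool pointing down it reaches from about 275 to 1000 mm from the base axis. Payload 8.4 kg.
Tool frame: the origin (TCP) lies on the centre line of the jaws, within the pads' length; the fingertips stand manip.nose_length ahead of it and the grasp point (between the pads) lies 5 mm behind it (manip.nose_length is the distance from the TCP to the fingertips, in mm); z points along the fingers, y is the line along which they close (so a half turn about z gives the same grasp; the last joint's range is limited). The gripper opens to 85 mm and grips with 20 to 120 N. Pads are 22 mm wide; open, the fingers measure 114 mm over their backs; the gripper's body (76 mm by 85 mm) begins 54 mm behind the grasp point. The pads swing forward as they close: fully open they stand 13 mm farther back than shut.
Start: joints at [1.139, 0.353, 1.633, -0, 1.155, -0.002], TCP at [260.43, 568.159, 245.281] pointing down, gripper open.
Joint ranges: [-2.63, 2.63], [-0.92, 2.1], [0.06, 2.66], [-1.3, 4.44], [0, 2.69], [-3.02, 3.02]. Speed limits (rad/s): [2.22, 2.22, 2.79, 3.14, 3.14, 3.14].

INTERFACE

Orientations are given as a unit quaternion [x, y, z, w].
In Python, from station import manip, read_camera, get_calibration gives the robot as it stands.
- The arm moves only by the tool play_rows, never from a script. Its arguments are lists of equal length, an entry for each row: "travel": the shift along the world's x, y, z in units of 25 mm (1.0 is 25 mm), a list of three; "dr": the turn, a rotation vector about the world's x, y, z in units of 5 degrees (1.0 is 5 degrees), a list of three; "jaw": the closure, from 0 (fully open) to 1 (shut). In form: {"travel": [[tx, ty, tz], ...], "dr": [[wx, wy, wz], ...], "jaw": [jaw, ...]}. A call has 1 to 12 rows; each row shifts and turns the commanded pose from where the row before left it; what a row does not reach is not made up. A row lasts 1/12 s, in which the tool goes at most 41.7 mm and 7.16 degrees, less where a joint would pass 70% of its speed; a pose out of reach is approached as far as the arm can. A call is refused whole if a number of a shift passes 1 or a number of a turn 1, either way. A call with a gripper value outside its range is refused whole. The fingers move at their own pace and stop on an object; "grip_force" is the grip in N (left out, the last holds). Time passes only in rows, so rows that do not move let the fingers close. It gives the time, the measured TCP pose, the force, the opening and the grip force at its end, in the units of the state.
- manip.observe(): the state, without advancing time (a new reading comes with each control period).
- read_camera(name): name is "scene" or "top" or "wrist"; returns the picture (420x560x3 uint8, blue, green, red); there is no depth.
- get_calibration(name): a dict with "vfov" (degrees; the focal length in pixels is half the picture's height over the tangent of half this angle, whatever the lens; pixels are square), "cx", "cy" (the principal point, pixels), "pose" (4x4, takes a point from camera to world coordinates); the wrist camera has in their place "tool_from_camera" (4x4, takes a point from camera to tool coordinates, whose origin is the TCP and whose axes are the flange's). Camera axes: x right, y up, looking along -z (the intrinsics and any distortion apply to the point x, -y, -z); pixel columns grow to the right and rows downward; lengths in mm; the calibration is good to about 2 mm. A picture is of the moment at which its call begins: read the wrist's pose just before it. get_calibration takes no time and is no camera call.
- manip.finish_job(): hands the job in; it is judged then, once.
The state is a dict: "clock": time; "joint_pos": joint angles; "joint_vel": joint speeds; "tau": joint torques, N m; "tcp_pos": TCP position; "eef_rot": TCP orientation; "ft_force": force on the tool from outside, world axes, zero at the start; "torque": the same for the moment, N m; "finger_gap": opening from 0.0 (shut) to 1.0 (fully open); "finger_force": force on a finger pad.
Only numpy, scipy, OpenCV 4.12 (cv2) and the standard library are available. Lean on these libraries where they do the work, as an engineer would, in place of code of your own. Each camera call takes 0.05 s, during which the arm holds its last target. There are 200 camera calls.

## Working session

There is one attempt and no reset: what is moved stays moved. The work goes in short steps, Python scripts to look and compute and a tool call to move; the robot and the scene stay as the last step left them, time stands still between calls to the robot, and variables do not carry over. Pictures are saved under pics/ and viewed, at most 10 in all, crops included, and the job is handed in when it is done.

Besides the shell and the picture viewer there is one more tool, called after ">>>" as name(argument=value, ...), one argument or row to a line, values as JSON. play_rows: Moves the arm, as the interface text tells. Its arguments: {"type":"object","properties":{"travel":{"type":"array"},"dr":{"type":"array"},"jaw":{"type":"array"},"grip_force":{"type":"number"}},"required":["travel","dr","jaw"]}

```bash
mkdir -p pics; ls; python3 - <<'E'
from station import manip, read_camera, get_calibration
import cv2, numpy as np
print(manip.observe()); print(manip.nose_length)
for n in ("scene","top"):
    cv2.imwrite(f"pics/{n}0.png", read_camera(n)); c=get_calibration(n); print(n,{k:(np.round(v,4).tolist() if k=='pose' else v) for k,v in c.items()})
print(get_calibration("wrist"))
E
```

```text
pics
{'clock': 0.0, 'joint_pos': array([ 1.13862647e+00,  3.53628686e-01,  1.63415791e+00,  4.25070849e-06,
        1.15520414e+00, -2.38675655e-03]), 'joint_vel': array([-0.00023736,  0.00042106, -0.00214734,  0.00039525,  0.00083338,
        0.00058652]), 'tau': array([ 6.37152662e-04, -6.05251265e+01, -3.42071307e+01, -5.09823531e-05,
        9.66080348e-03, -3.88667206e-05]), 'tcp_pos': array([260.21507238, 567.73639771, 244.56365304]), 'eef_rot': array([ 2.13242263e-01,  9.76999104e-01, -6.82186551e-04, -1.52592439e-04]), 'ft_force': array([ 0.24953124,  0.02331294, -0.04710413]), 'torque': array([ 0.03157435, -0.02358844,  0.05172573]), 'finger_force': 0.0, 'finger_gap': 1.0032453714510956}
14.0
scene {'vfov': 49.433069869319986, 'cx': 271.2980653914529, 'cy': 215.77626528788338, 'pose': [[0.7478, 0.3192, -0.5821, -339.9598], [-0.6639, 0.3626, -0.654, -892.3735], [0.0023, 0.8756, 0.4831, 873.3525], [0.0, 0.0, 0.0, 1.0]]}
top {'vfov': 44.340187204653915, 'cx': 285.12591477219064, 'cy': 208.88609278628002, 'pose': [[-0.0091, 0.9872, -0.1595, 269.7164], [-0.9999, -0.0072, 0.0128, 116.3677], [0.0115, 0.1596, 0.9871, 1818.4933], [0.0, 0.0, 0.0, 1.0]]}
{'vfov': 69.12822151549788, 'cx': 279.764933615659, 'cy': 212.44123437044857, 'tool_from_camera': array([[-1.02296409e-03,  9.53348203e-01,  3.01871093e-01,
         7.75529955e+01],
       [ 9.99999288e-01,  1.16050260e-03, -2.76275899e-04,
        -3.21861093e-01],
       [-6.13709318e-04,  3.01870595e-01, -9.53348712e-01,
        -1.28051209e+02],
       [ 0.00000000e+00,  0.00000000e+00,  0.00000000e+00,
         1.00000000e+00]])}
```

View pics/scene0.png

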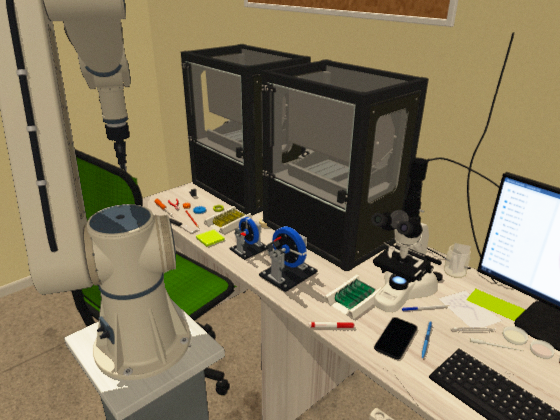

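View pics/top0.png

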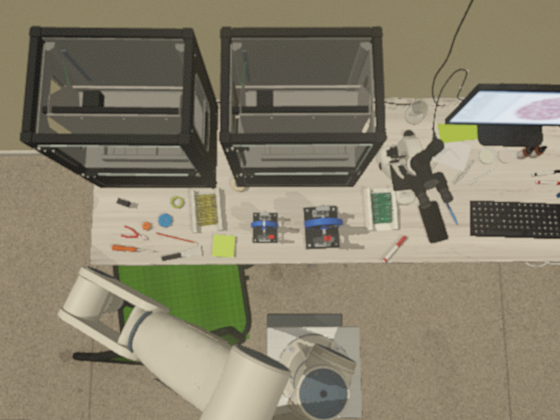

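Two stands look alike: the smaller at top (265,227) / scene (248,235), and the larger at top (322,227) / scene (288,255). The larger one fits the description. I'll check it in one enlarged crop.

```bash
python3 - <<'E'
import cv2, numpy as np
t=cv2.imread("pics/top0.png")[190:262,240:360]; s=cv2.imread("pics/scene0.png")[205:295,225:325]
a=cv2.resize(t,(800,480)[:2] if 0 else (480,288),interpolation=cv2.INTER_CUBIC)
t=cv2.resize(t,None,fx=4,fy=4,interpolation=cv2.INTER_CUBIC) 
s=cv2.resize(s,(320,288),interpolation=cv2.INTER_CUBIC)
cv2.imwrite("pics/crop1.png",np.hstack([t,s]))
E
```

```text
(no output)
```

View pics/crop1.png

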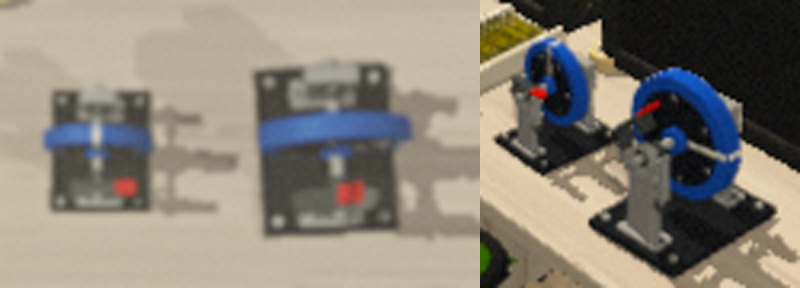

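The crop confirms it. The larger stand is on the right in the top view (crop 330,150), with the open keeper's red tab in front and the index line pointing right.

```bash
cat > h.py <<'E'
import numpy as np, cv2
from scipy.spatial.transform import Rotation as R
from station import manip, read_camera, get_calibration
def cam(name, st=None):
    c=get_calibration(name)
    if name!="wrist": return c, np.array(c["pose"])
    T=np.eye(4); T[:3,:3]=R.from_quat(st["eef_rot"]).as_matrix(); T[:3,3]=st["tcp_pos"]
    return c, T@np.array(c["tool_from_camera"])
def rays(c,P,uv):
    uv=np.atleast_2d(np.asarray(uv,float)); f=210/np.tan(np.radians(c["vfov"])/2)
    d=np.c_[(uv[:,0]-c["cx"])/f, -(uv[:,1]-c["cy"])/f, -np.ones(len(uv))]
    return P[:3,3], d@P[:3,:3].T
def onplane(c,P,uv,z):
    o,d=rays(c,P,uv); return o+d*((z-o[2])/d[:,2])[:,None]
def project(c,P,X):
    X=np.atleast_2d(X); q=(X-P[:3,3])@P[:3,:3]; f=210/np.tan(np.radians(c["vfov"])/2)
    return np.c_[c["cx"]-f*q[:,0]/q[:,2], c["cy"]+f*q[:,1]/q[:,2]]
E
python3 - <<'E'
from h import *
c,P=cam("top")
k=np.array([[255,70],[388,65],[398,230],[265,236]])/4+[240,190]
X=onplane(c,P,k,12); print(X.round(1), X.mean(0))
print([np.linalg.norm(X[i]-X[(i+1)%4]).round(1) for i in range(4)])
print("yaw",[np.degrees(np.arctan2(*(X[a]-X[b])[[1,0]])) for a,b in((0,3),(1,2))])
im=cv2.imread("pics/top0.png"); h=cv2.cvtColor(im,cv2.COLOR_BGR2HSV)
# red tab
m=(h[...,1]>140)&((h[...,0]<8)|(h[...,0]>172)); m[:, :300]=0; m[:,350:]=0; m[:200]=0;m[260:]=0
ys,xs=np.nonzero(m); t=[xs.mean(),ys.mean()];print(t,[onplane(c,P,[t],z).round(0).tolist() for z in(125,150,170)])
E
```

```text
[[566.2  26.7  12. ]
 [569.8 -91.8  12. ]
 [422.9 -96.9  12. ]
 [418.5  20.1  12. ]] [494.34210295 -35.47215461  12.        ]
[np.float64(118.5), np.float64(147.0), np.float64(117.0), np.float64(147.8)]
yaw [np.float64(2.550174204824543), np.float64(1.9822403289655754)]
[np.float64(327.2307692307692), np.float64(237.73076923076923)] [[[446.0, -44.0, 125.0]], [[443.0, -41.0, 150.0]], [[441.0, -40.0, 170.0]]]
```

>>> play_rows(
  travel=[
    [0.32,-1,0.05],
    [0.32,-1,0.05],
    [0.32,-1,0.05],
    [0.32,-1,0.05],
    [0.32,-1,0.05],
    [0.32,-1,0.05],
    [0.32,-1,0.05],
    [0.32,-1,0.05],
    [0.32,-1,0.05],
    [0.32,-1,0.05],
    [0.32,-1,0.05],
    [0.32,-1,0.05],
  ],
  dr=[
    [0,0,-0.525],
    [0,0,-0.525],
    [0,0,-0.525],
    [0,0,-0.525],
    [0,0,-0.525],
    [0,0,-0.525],
    [0,0,-0.525],
    [0,0,-0.525],
    [0,0,-0.525],
    [0,0,-0.525],
    [0,0,-0.525],
    [0,0,-0.525],
  ],
  jaw=[1,1,1,1,1,1,1,1,1,1,1,1],
)

```text
clock: 1.1
tcp_pos: [356.4, 266.8, 260.1]
eef_rot: [0.471, 0.882, -0.0, -0.0]
ft_force: [1.5, -0.4, -0.1]
finger_gap: -0.003
finger_force: 0.0
```

>>> play_rows(
  travel=[
    [0.32,-1,0.05],
    [0.32,-1,0.05],
    [0.32,-1,0.05],
    [0.32,-1,0.05],
    [0.32,-1,0.05],
    [0.32,-1,0.05],
    [0.32,-1,0.05],
    [0.32,-1,0.05],
    [0.32,-1,0.05],
    [0.32,-1,0.05],
    [0.32,-1,0.05],
    [0.32,-1,0.05],
  ],
  dr=[
    [0,0,-0.525],
    [0,0,-0.525],
    [0,0,-0.525],
    [0,0,-0.525],
    [0,0,-0.525],
    [0,0,-0.525],
    [0,0,-0.525],
    [0,0,-0.525],
    [0,0,-0.525],
    [0,0,-0.525],
    [0,0,-0.525],
    [0,0,-0.525],
  ],
  jaw=[1,1,1,1,1,1,1,1,1,1,1,1],
)

```text
clock: 2.1
tcp_pos: [452.4, -33.2, 275.2]
eef_rot: [0.693, 0.721, -0.0, -0.0]
ft_force: [-0.4, 0.2, 0.6]
finger_gap: 0.001
finger_force: 0.0
```

>>> play_rows(
  travel=[
    [0,0,0],
    [0,0,0],
    [0,0,0],
  ],
  dr=[
    [0,0,0],
    [0,0,0],
    [0,0,0],
  ],
  jaw=[1,1,1],
)

```text
clock: 2.35
tcp_pos: [452.0, -31.6, 274.9]
eef_rot: [0.692, 0.722, -0.0, -0.0]
ft_force: [-0.6, -0.8, -0.2]
finger_gap: -0.003
finger_force: 0.0
```

```bash
python3 - <<'E'
from h import *
st=manip.observe(); print(st["tcp_pos"],R.from_quat(st["eef_rot"]).as_matrix().round(3),st["finger_gap"],st["clock"])
im=read_camera("wrist"); cv2.imwrite("pics/w1.png",im); np.save("w1.npy",np.r_[st["tcp_pos"],st["eef_rot"]])
E
```

```text
[451.95279429 -31.58830738 274.94746774] [[-0.041  0.999 -0.001]
 [ 0.999  0.041  0.   ]
 [ 0.    -0.001 -1.   ]] -0.002784000569646778 2.35
```

View pics/w1.png

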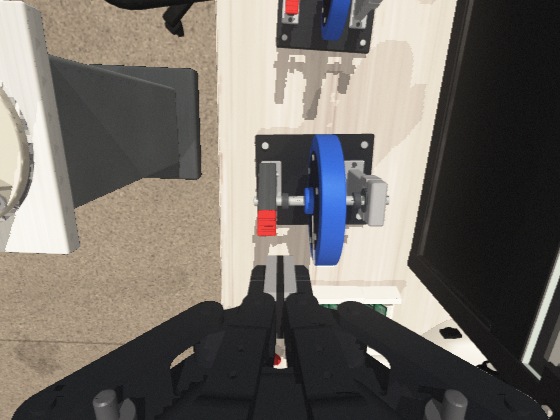

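The wrist view shows the large stand: base corners near (257,136), (374,135) and (372,225), rotor rim at x 310-345, y 135-265, and the red tab near (267,222).

```bash
python3 - <<'E'
from h import *
v=np.load("w1.npy"); st=dict(tcp_pos=v[:3],eef_rot=v[3:]); c,P=cam("wrist",st)
im=cv2.imread("pics/w1.png"); h=cv2.cvtColor(im,cv2.COLOR_BGR2HSV); g=cv2.cvtColor(im,cv2.COLOR_BGR2GRAY).astype(float)
def sub(line):  # first crossing index of dark edge
    return np.argmax(np.abs(np.diff(line)))+.5
L=[(240+sub(g[y,240:275])+.0,y) for y in range(140,158,3)]
Rt=[(362+sub(g[y,362:390]),y) for y in list(range(140,160,3))]
T=[(x,122+sub(g[122:150,x])) for x in list(range(262,305,4))+list(range(348,372,4))]
B=[(x,215+sub(g[215:240,x])) for x in range(349,372,4)]
for n,a in(("L",L),("R",Rt),("T",T),("B",B)):
    X=onplane(c,P,a,12); print(n,np.round(a,1).tolist()[:3],np.median(X,0).round(1), X[:,:2].round(0).tolist())
b=((h[...,0]>100)&(h[...,0]<130)&(h[...,1]>140)); b[:100]=0;b[280:]=0
for y in (150,170,190,205,220,240,255):
    xs=np.nonzero(b[y,300:360])[0]+300; print(y,xs.min(),xs.max(), onplane(c,P,[(xs.min(),y),(xs.max(),y)],170)[:,:2].round(1).tolist())
ys=np.nonzero(b[:,315:340].any(1))[0]; print("blue rows",ys.min(),ys.max())
r=((h[...,0]<8)|(h[...,0]>172))&(h[...,1]>140); r[:200]=0;r[245:]=0;r[:,:250]=0;r[:,290:]=0
ys,xs=np.nonzero(r); print("tab",xs.min(),xs.max(),ys.min(),ys.max(),xs.mean(),ys.mean())
for z in(130,145,160,170): print(z,onplane(c,P,[(xs.mean(),ys.mean()),(xs.mean(),ys.min()),(xs.mean(),ys.max())],z)[:,:2].round(1).tolist())
E
```

```text
L [[254.5, 140.0], [254.5, 143.0], [261.5, 146.0]] [418.    6.8  12. ] [[418.0, 16.0], [418.0, 12.0], [427.0, 9.0], [418.0, 5.0], [418.0, 1.0], [418.0, -3.0]]
R [[373.5, 140.0], [373.5, 143.0], [372.5, 146.0]] [567.   10.7  12. ] [[567.0, 22.0], [567.0, 18.0], [566.0, 14.0], [567.0, 11.0], [567.0, 7.0], [568.0, 3.0], [567.0, -1.0]]
T [[262.0, 134.5], [266.0, 148.5], [270.0, 134.5]] [466.8  25.7  12. ] [[427.0, 23.0], [432.0, 6.0], [437.0, 23.0], [442.0, 25.0], [447.0, 25.0], [452.0, 25.0], [457.0, 25.0], [462.0, 25.0], [467.0, 26.0], [472.0, 26.0], [477.0, 26.0], [534.0, 28.0], [539.0, 29.0], [544.0, 29.0], [549.0, 29.0], [554.0, 29.0], [559.0, 29.0]]
B [[349.0, 224.5], [353.0, 226.5], [357.0, 218.5]] [560.7 -90.8  12. ] [[548.0, -91.0], [554.0, -94.0], [558.0, -82.0], [563.0, -82.0], [570.0, -90.0], [576.0, -92.0]]
150 310 342 [[472.0, 22.1], [496.1, 23.0]]
170 318 344 [[479.2, 7.2], [499.2, 8.0]]
190 304 345 [[469.5, -8.9], [501.6, -7.6]]
205 305 345 [[471.1, -21.1], [502.9, -19.8]]
220 319 345 [[483.2, -33.2], [504.2, -32.4]]
240 318 343 [[483.7, -50.7], [504.3, -49.8]]
255 316 339 [[483.1, -64.3], [502.4, -63.5]]
blue rows 135 264
tab 257 276 210 235 266.2432432432432 222.64241164241164
130 [[439.3, -51.4], [439.0, -38.8], [439.7, -64.0]]
145 [[439.8, -46.1], [439.5, -34.2], [440.2, -58.0]]
160 [[440.3, -40.8], [440.0, -29.6], [440.6, -52.0]]
170 [[440.7, -37.2], [440.4, -26.5], [440.9, -48.0]]
```

```bash
python3 - <<'E'
import cv2
im=cv2.imread("pics/w1.png")[120:280,235:395]; cv2.imwrite("pics/w1c.png",cv2.resize(im,(590,590),interpolation=cv2.INTER_CUBIC))
E
```

```text
(no output)
```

View pics/w1c.png

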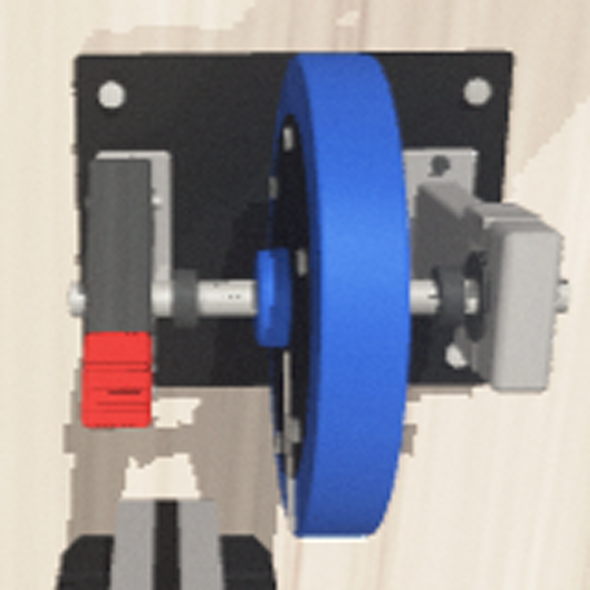

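>>> play_rows(
  travel=[
    [-0.6,-0.5,-0.2],
    [0,-0.4,-0.8],
    [0,0,-1],
    [0,0,-0.8],
    [0,0,0],
    [0,0,0],
  ],
  dr=[
    [0,0,0],
    [0,0,0],
    [0,0,0],
    [0,0,0],
    [0,0,0],
    [0,0,0],
  ],
  jaw=[1,1,1,1,1,1],
)

```text
clock: 2.9
tcp_pos: [436.6, -53.5, 204.9]
eef_rot: [0.692, 0.722, -0.001, -0.001]
ft_force: [0.7, -0.4, 0.5]
finger_gap: -0.001
finger_force: 0.0
```

>>> play_rows(
  travel=[
    [0,0,-0.2],
    [0,0,-0.2],
    [0,0,-0.2],
    [0,0,-0.2],
    [0,0,-0.2],
    [0,-0.05,-0.2],
    [0,-0.1,-0.2],
    [0,-0.1,-0.2],
    [0,-0.1,-0.2],
  ],
  dr=[
    [0,0,0],
    [0,0,0],
    [0,0,0],
    [0,0,0],
    [0,0,0],
    [0,0,0],
    [0,0,0],
    [0,0,0],
    [0,0,0],
  ],
  jaw=[1,1,1,1,1,1,1,1,1],
)

```text
clock: 3.65
tcp_pos: [437.9, -63.5, 160.3]
eef_rot: [0.692, 0.721, 0.0, 0.001]
ft_force: [-0.8, 0.0, 0.6]
finger_gap: 0.0
finger_force: 0.2
```

>>> play_rows(
  travel=[
    [0,-0.1,-0.15],
    [0,-0.1,-0.15],
    [0,-0.05,-0.15],
    [0,-0.05,-0.1],
    [0,-0.05,-0.1],
  ],
  dr=[
    [0,0,0],
    [0,0,0],
    [0,0,0],
    [0,0,0],
    [0,0,0],
  ],
  jaw=[1,1,1,1,1],
)

```text
clock: 4.07
tcp_pos: [437.3, -71.6, 143.7]
eef_rot: [0.692, 0.722, 0.0, -0.0]
ft_force: [0.2, 2.3, 2.6]
finger_gap: 0.002
finger_force: 1.4
```

```bash
python3 - <<'E'
from h import *
st=manip.observe(); print(st["tcp_pos"],st["ft_force"])
im=read_camera("wrist"); s=read_camera("scene")
cv2.imwrite("pics/w2.png",np.hstack([cv2.resize(im[120:330,200:410],(400,400),interpolation=cv2.INTER_CUBIC),cv2.resize(s[205:295,245:335],(400,400),interpolation=cv2.INTER_CUBIC)]))
E
```

```text
[437.33856706 -71.59067012 143.73384221] [0.15662862 2.27320927 2.64005651]
```

View pics/w2.png

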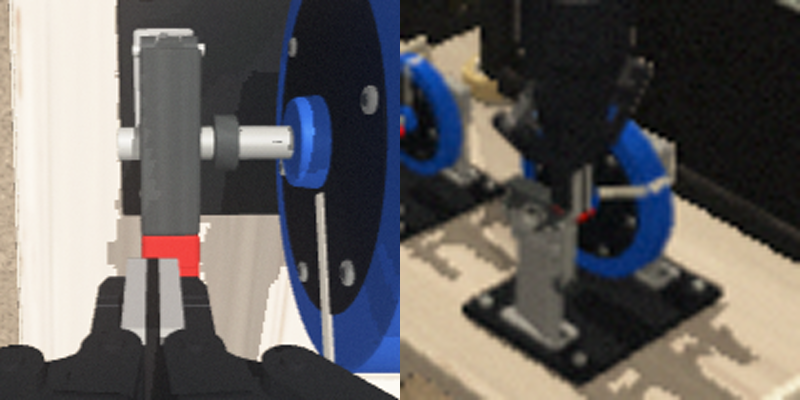

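The fingertips rest on the red tab (left panel 160,260) and the keeper is nearly down. Contact force is 2.6 N, so I'll press on to snap it.

>>> play_rows(
  travel=[
    [0,0,-0.06],
    [0,0,-0.06],
    [0,0,-0.06],
    [0,0,-0.06],
    [0,0,0],
  ],
  dr=[
    [0,0,0],
    [0,0,0],
    [0,0,0],
    [0,0,0],
    [0,0,0],
  ],
  jaw=[1,1,1,1,1],
)

```text
clock: 4.58
tcp_pos: [437.7, -71.9, 138.4]
eef_rot: [0.692, 0.722, 0.0, 0.0]
ft_force: [-2.8, -0.7, 7.6]
finger_gap: -0.001
finger_force: 3.9
```

>>> play_rows(
  travel=[
    [0,0,-0.06],
    [0,0,-0.06],
    [0,0,0],
  ],
  dr=[
    [0,0,0],
    [0,0,0],
    [0,0,0],
  ],
  jaw=[1,1,1],
)

```text
clock: 4.83
tcp_pos: [438.5, -72.0, 137.7]
eef_rot: [0.692, 0.722, 0.001, 0.001]
ft_force: [-12.1, 1.6, 42.1]
finger_gap: -0.001
finger_force: 21.0
```

It snapped: the tip hit a hard stop at the shut height. I'll lift, back off for a view of the front face, and open the jaws on the way.

>>> play_rows(
  travel=[
    [0,0,0.5],
    [0,0,1],
    [-0.5,0.2,1],
    [-1,0.6,1],
    [-1,0.6,0.5],
    [-0.6,0.2,0],
    [0,0,0],
    [0,0,0],
  ],
  dr=[
    [0,0,0],
    [0,0,0],
    [0,0,0],
    [0,0,0],
    [0,0,0],
    [0,0,0],
    [0,0,0],
    [0,0,0],
  ],
  jaw=[1,1,1,1,1,1,1,1],
)

```text
clock: 5.5
tcp_pos: [359.9, -31.7, 235.2]
eef_rot: [0.692, 0.722, 0.0, 0.001]
ft_force: [0.6, 0.6, -0.5]
finger_gap: -0.001
finger_force: 0.0
```

```bash
cat >> h.py <<'E'
O=np.array([494.3,-34.0,105.]); YAW=np.radians(2.35)
ex=np.array([np.cos(YAW),np.sin(YAW),0]); ey=np.array([-np.sin(YAW),np.cos(YAW),0])
def face_map(name,im,st=None,s=4):
    """front face rectified: columns = right (-y), rows = down; s px/mm"""
    c,P=cam(name,st); n=70*s
    g=np.mgrid[0:2*n+1,0:2*n+1].astype(float)/s-70
    X=O-10*ex-g[1][...,None]*ey-g[0][...,None]*np.array([0,0,1.])
    uv=project(c,P,X.reshape(-1,3)).reshape(X.shape[:2]+(2,)).astype(np.float32)
    return cv2.remap(im,uv[...,0],uv[...,1],cv2.INTER_LINEAR)
def shot(name,tag):
    st=manip.observe(); im=read_camera(name); cv2.imwrite(f"pics/{tag}.png",im)
    np.save(f"{tag}.npy",np.r_[st["tcp_pos"],st["eef_rot"]])
    return face_map(name,im,st),im,st
E
python3 - <<'E'
from h import *
m,im,st=shot("wrist","w3"); m2,s,_=shot("scene","s3")
print(st["tcp_pos"],st["ft_force"])
r=lambda a,w=390,h=390:cv2.resize(a,(w,h))
cv2.imwrite("pics/m3.png",np.hstack([r(m,266,266),r(m2,266,266),r(im[:, 140:560],266,266)]))
E
```

```text
[359.89824206 -31.69713713 235.2361212 ] [ 0.63323092  0.63943968 -0.51149791]
```

View pics/m3.png

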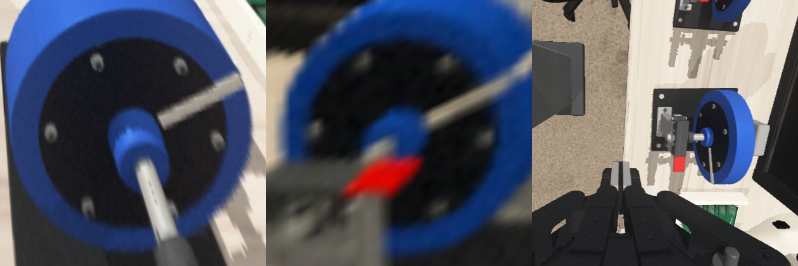

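Rectified front-face views work: the index line points right and about 25° up, so the rotor is near -65°. The keeper looks shut in both views. Next I'll grip the rim top.

>>> play_rows(
  travel=[
    [1,-0.1,0],
    [1,0,0],
    [1,0,0],
    [1,0,0],
    [1,0,-0.3],
    [0.36,0,-0.5],
    [0,0,0],
    [0,0,-0.7],
    [0,0,-0.7],
    [0,0,-0.57],
    [0,0,0],
    [0,0,0],
  ],
  dr=[
    [0,0,0],
    [0,0,0],
    [0,0,0],
    [0,0,0],
    [0,0,0],
    [0,0,0],
    [0,0,0],
    [0,0,0],
    [0,0,0],
    [0,0,0],
    [0,0,0],
    [0,0,0],
  ],
  jaw=[0.5,0.5,0.5,0.5,0.5,0.5,0.5,0.5,0.5,0.5,0.5,0.5],
  grip_force=30,
)

```text
clock: 6.6
tcp_pos: [493.2, -34.5, 165.2]
eef_rot: [0.692, 0.722, -0.001, -0.001]
ft_force: [0.5, -0.8, 0.7]
finger_gap: 0.503
finger_force: 0.0
```

```bash
cat >> h.py <<'E'
def line_angles(m,s=4):
    """candidates: (rotor angle deg, 0 up, + left; length mm; miss of centre mm)"""
    h=cv2.cvtColor(m,cv2.COLOR_BGR2HSV); n=70*s
    yy,xx=np.mgrid[-n:n+1,-n:n+1]/s; r=np.hypot(xx,yy)
    k=((h[...,1]<90)&(h[...,2]>110)&(r>20)&(r<60)).astype(np.uint8)
    N,L,S,_=cv2.connectedComponentsWithStats(k); out=[]
    for i in range(1,N):
        if S[i,4]<60*s*s/2: continue
        ys,xs=np.nonzero(L==i); p=np.c_[xs,ys]/s-70.
        q=p.mean(0); w,V=np.linalg.eigh(np.cov((p-q).T)); d=V[:,1]*np.sign(V[:,1]@q)
        out.append(tuple(np.round([np.degrees(np.arctan2(-d[0],-d[1])),np.degrees(np.arctan2(-q[0],-q[1])),np.sqrt(12*w[1]),np.sqrt(12*w[0]),S[i,4]/s/s],1).tolist()))
    return out
E
python3 - <<'E'
from h import *
for t,n in(("w3","wrist"),("s3","scene")):
    v=np.load(t+".npy"); st=dict(tcp_pos=v[:3],eef_rot=v[3:]); im=cv2.imread(f"pics/{t}.png")
    print(t,line_angles(face_map(n,im,st)))
m,_,st=shot("scene","s4"); print(st["tcp_pos"],st["finger_gap"],st["ft_force"],line_angles(m))
E
```

```text
w3 [(-61.5, -64.4, 41.1, 8.3, 315.5), (-161.5, -161.5, 39.0, 11.8, 452.5)]
s3 [(-64.0, -64.8, 42.1, 6.1, 236.0)]
[493.21035783 -34.53884008 165.18507925] 0.5029812184262581 [ 0.5304889  -0.84392506  0.68929374] [(-63.9, -64.8, 42.1, 6.3, 240.9), (125.8, 149.9, 9.7, 3.6, 32.0)]
```

>>> play_rows(
  travel=[
    [0.03,0,0],
    [0,0,0],
    [0,0,0],
    [0,0,0],
    [0,0,0],
  ],
  dr=[
    [0,0,0],
    [0,0,0],
    [0,0,0],
    [0,0,0],
    [0,0,0],
  ],
  jaw=[1,1,1,1,1],
  grip_force=30,
)

```text
clock: 7.07
tcp_pos: [495.5, -34.4, 166.9]
eef_rot: [0.692, 0.722, 0.001, 0.001]
ft_force: [-0.8, 0.1, 6.1]
finger_gap: 0.225
finger_force: 32.4
```

>>> play_rows(
  travel=[
    [-0.008,0.192,-0.008],
    [-0.008,0.19,-0.025],
    [-0.008,0.187,-0.042],
    [-0.008,0.183,-0.058],
    [-0.008,0.177,-0.073],
    [-0.008,0.17,-0.089],
    [-0.008,0.162,-0.103],
    [-0.006,0.152,-0.117],
    [-0.006,0.141,-0.13],
    [0,0,0],
    [0,0,0],
  ],
  dr=[
    [0,0,0],
    [0,0,0],
    [0,0,0],
    [0,0,0],
    [0,0,0],
    [0,0,0],
    [0,0,0],
    [0,0,0],
    [0,0,0],
    [0,0,0],
    [0,0,0],
  ],
  jaw=[1,1,1,1,1,1,1,1,1,1,1],
)

```text
clock: 7.98
tcp_pos: [493.6, 5.1, 151.0]
eef_rot: [0.692, 0.722, 0.001, 0.0]
ft_force: [-3.5, 4.2, 12.2]
finger_gap: 0.228
finger_force: 36.9
```

```bash
python3 - <<'E'
from h import *
m,_,st=shot("scene","s5"); print(st["tcp_pos"],st["finger_gap"],st["ft_force"],line_angles(m))
E
```

```text
[493.60901924   5.14144472 150.96122896] 0.2280490992980768 [-3.45404947  4.16367688 12.1939162 ] [(-27.3, -29.2, 41.5, 5.8, 222.8), (128.9, 149.9, 10.0, 3.5, 33.7)]
```

>>> play_rows(
  travel=[
    [0,0,0],
    [0,0,0],
    [0,0,0],
    [0,0,0],
    [0,0,0],
    [0,0,0],
    [0,0,0],
    [0,0,0],
    [0,0,0],
    [0,0,0],
    [0,0,0],
    [0,0,0],
  ],
  dr=[
    [0,0,0],
    [0,0,0],
    [0,0,0],
    [0,0,0],
    [0,0,0],
    [0,0,0],
    [0,0,0],
    [0,0,0],
    [0,0,0],
    [0,0,0],
    [0,0,0],
    [0,0,0],
  ],
  jaw=[0.5,0.5,0.5,0.5,0.5,0.5,0.5,0.5,0.5,0.5,0.5,0.5],
)

```text
clock: 9.03
tcp_pos: [493.0, 4.5, 149.6]
eef_rot: [0.692, 0.722, -0.0, -0.0]
ft_force: [0.6, -0.6, -0.8]
finger_gap: 0.497
finger_force: 0.0
```

```bash
python3 - <<'E'
from h import *
m,_,st=shot("scene","s6"); print(st["clock"],st["tcp_pos"],st["finger_gap"],st["ft_force"],line_angles(m))
E
```

```text
9.0333 [492.96240781   4.51165764 149.63405581] 0.4967732093333659 [ 0.6095208  -0.58613433 -0.79463136] [(-27.8, -29.4, 41.0, 6.1, 234.6), (131.1, 149.9, 9.9, 3.5, 33.1)]
```

>>> play_rows(
  travel=[
    [0.03,-0.72,0.48],
    [0.03,-0.84,0.17],
    [0.03,-0.84,-0.17],
    [0.03,-0.72,-0.47],
    [0,0,0],
    [0,0,0],
    [0,0,0],
    [0,0,0],
    [0,0,0],
    [0,0,0],
  ],
  dr=[
    [0,0,0],
    [0,0,0],
    [0,0,0],
    [0,0,0],
    [0,0,0],
    [0,0,0],
    [0,0,0],
    [0,0,0],
    [0,0,0],
    [0,0,0],
  ],
  jaw=[0.5,0.5,0.5,0.5,0.5,1,1,1,1,1],
  grip_force=40,
)

```text
clock: 9.92
tcp_pos: [497.3, -73.0, 150.5]
eef_rot: [0.692, 0.722, 0.001, 0.001]
ft_force: [5.8, -1.5, -4.0]
finger_gap: 0.224
finger_force: 44.5
```

>>> play_rows(
  travel=[
    [-0.01,0.216,0.19],
    [-0.01,0.239,0.16],
    [-0.01,0.258,0.127],
    [-0.01,0.273,0.092],
    [-0.01,0.282,0.056],
    [-0.01,0.287,0.019],
    [-0.01,0.287,-0.019],
    [-0.01,0.282,-0.056],
    [-0.01,0.273,-0.092],
    [-0.01,0.258,-0.127],
    [-0.01,0.239,-0.16],
    [-0.01,0.216,-0.19],
  ],
  dr=[
    [0,0,0],
    [0,0,0],
    [0,0,0],
    [0,0,0],
    [0,0,0],
    [0,0,0],
    [0,0,0],
    [0,0,0],
    [0,0,0],
    [0,0,0],
    [0,0,0],
    [0,0,0],
  ],
  jaw=[1,1,1,1,1,1,1,1,1,1,1,1],
)

```text
clock: 10.92
tcp_pos: [493.7, 5.2, 151.9]
eef_rot: [0.692, 0.722, 0.0, 0.001]
ft_force: [-4.7, -0.1, 19.4]
finger_gap: 0.221
finger_force: 46.0
```

```bash
python3 - <<'E'
from h import *
m,_,st=shot("scene","s7"); print(st["clock"],st["tcp_pos"],st["finger_gap"],st["ft_force"],line_angles(m))
E
```

```text
10.9167 [493.67243072   5.16053107 151.86415019] 0.2210140900276062 [-4.653198   -0.07659804 19.36613393] [(39.8, 40.6, 25.1, 5.5, 132.9)]
```

>>> play_rows(
  travel=[
    [0,0,0],
    [0,0,0],
    [0,0,0],
    [0,0,0],
    [0,0,0],
    [0,0,0],
    [0,0,0],
    [0,0,0],
    [0,0,0],
    [0,0,0],
    [0,0,0],
    [0,0,0],
  ],
  dr=[
    [0,0,0],
    [0,0,0],
    [0,0,0],
    [0,0,0],
    [0,0,0],
    [0,0,0],
    [0,0,0],
    [0,0,0],
    [0,0,0],
    [0,0,0],
    [0,0,0],
    [0,0,0],
  ],
  jaw=[0.5,0.5,0.5,0.5,0.5,0.5,0.5,0.5,0.5,0.5,0.5,0.5],
)

```text
clock: 11.97
tcp_pos: [493.0, 4.2, 149.9]
eef_rot: [0.692, 0.722, -0.0, -0.0]
ft_force: [0.1, -0.2, -0.2]
finger_gap: 0.501
finger_force: 0.0
```

```bash
python3 - <<'E'
from h import *
m,_,st=shot("scene","s8"); print(st["clock"],st["tcp_pos"],st["finger_gap"],st["ft_force"],line_angles(m))
E
```

```text
11.9667 [492.97609575   4.22897762 149.90742303] 0.5008200729256708 [ 0.06411054 -0.23066278 -0.22170604] [(-17.4, -18.9, 41.3, 6.5, 242.4)]
```

>>> play_rows(
  travel=[
    [0,0,0],
    [0,0,0],
    [0,0,0],
    [0,0,0],
    [0,0,0],
    [0,0,0],
    [0,0,0],
    [0,0,0],
    [0,0,0],
    [0,0,0],
    [0,0,0],
    [0,0,0],
  ],
  dr=[
    [0,0,0],
    [0,0,0],
    [0,0,0],
    [0,0,0],
    [0,0,0],
    [0,0,0],
    [0,0,0],
    [0,0,0],
    [0,0,0],
    [0,0,0],
    [0,0,0],
    [0,0,0],
  ],
  jaw=[0.5,0.5,0.5,0.5,0.5,0.5,0.5,0.5,0.5,0.5,0.5,0.5],
)

```text
clock: 13.02
tcp_pos: [493.0, 4.3, 149.9]
eef_rot: [0.692, 0.722, -0.0, -0.0]
ft_force: [0.0, 0.8, 0.8]
finger_gap: 0.499
finger_force: 0.0
```

```bash
python3 - <<'E'
from h import *
for i in range(2):
    m,_,st=shot("scene","s9"); print(st["clock"],line_angles(m))
E
```

```text
13.0167 [(-18.9, -20.3, 41.6, 6.3, 233.8)]
13.0667 [(-18.7, -20.2, 41.4, 6.4, 234.0), (128.1, 149.9, 9.8, 3.3, 30.4)]
```

>>> play_rows(
  travel=[
    [0,0,0.04],
    [0,0,0],
    [0,0,0],
    [0,0,0],
    [0,0,0],
  ],
  dr=[
    [0,0,0],
    [0,0,0],
    [0,0,0],
    [0,0,0],
    [0,0,0],
  ],
  jaw=[1,1,1,1,1],
)

```text
clock: 13.53
tcp_pos: [493.6, 4.3, 151.2]
eef_rot: [0.692, 0.722, 0.0, 0.0]
ft_force: [2.0, 0.2, 3.4]
finger_gap: 0.224
finger_force: 43.5
```

>>> play_rows(
  travel=[
    [0.01,-0.216,0.19],
    [0.01,-0.239,0.16],
    [0.01,-0.258,0.127],
    [0.01,-0.273,0.092],
    [0.01,-0.282,0.056],
    [0.01,-0.287,0.019],
    [0.01,-0.287,-0.019],
    [0.01,-0.282,-0.056],
    [0.01,-0.273,-0.092],
    [0.01,-0.258,-0.127],
    [0.01,-0.239,-0.16],
    [0.01,-0.216,-0.19],
  ],
  dr=[
    [0,0,0],
    [0,0,0],
    [0,0,0],
    [0,0,0],
    [0,0,0],
    [0,0,0],
    [0,0,0],
    [0,0,0],
    [0,0,0],
    [0,0,0],
    [0,0,0],
    [0,0,0],
  ],
  jaw=[1,1,1,1,1,1,1,1,1,1,1,1],
)

```text
clock: 14.53
tcp_pos: [497.5, -73.8, 152.4]
eef_rot: [0.692, 0.722, 0.001, 0.001]
ft_force: [0.3, 0.7, 16.8]
finger_gap: 0.227
finger_force: 44.6
```

```bash
python3 - <<'E'
from h import *
m,_,st=shot("scene","s10"); print(st["clock"],st["tcp_pos"],st["finger_gap"],st["ft_force"],line_angles(m))
E
```

```text
14.5333 [497.48551077 -73.80438812 152.43640725] 0.22700108858134146 [ 0.31602514  0.74707919 16.77945218] [(-86.3, -87.4, 39.3, 6.2, 204.8)]
```

>>> play_rows(
  travel=[
    [0,0,0],
    [0,0,0],
    [0,0,0],
    [0,0,0],
    [0,0,0],
    [0,0,0],
    [0,0,0],
    [0,0,0],
    [0,0,0],
    [0,0,0],
    [0,0,0],
    [0,0,0],
  ],
  dr=[
    [0,0,0],
    [0,0,0],
    [0,0,0],
    [0,0,0],
    [0,0,0],
    [0,0,0],
    [0,0,0],
    [0,0,0],
    [0,0,0],
    [0,0,0],
    [0,0,0],
    [0,0,0],
  ],
  jaw=[0.5,0.5,0.5,0.5,0.5,0.5,0.5,0.5,0.5,0.5,0.5,0.5],
)

```text
clock: 15.58
tcp_pos: [496.0, -73.5, 150.9]
eef_rot: [0.692, 0.722, 0.0, 0.0]
ft_force: [-0.0, 1.2, 0.4]
finger_gap: 0.501
finger_force: 0.0
```

>>> play_rows(
  travel=[
    [0,0,0],
    [0,0,0],
    [0,0,0],
    [0,0,0],
    [0,0,0],
    [0,0,0],
    [0,0,0],
    [0,0,0],
    [0,0,0],
    [0,0,0],
    [0,0,0],
    [0,0,0],
  ],
  dr=[
    [0,0,0],
    [0,0,0],
    [0,0,0],
    [0,0,0],
    [0,0,0],
    [0,0,0],
    [0,0,0],
    [0,0,0],
    [0,0,0],
    [0,0,0],
    [0,0,0],
    [0,0,0],
  ],
  jaw=[0.5,0.5,0.5,0.5,0.5,0.5,0.5,0.5,0.5,0.5,0.5,0.5],
)

```text
clock: 16.58
tcp_pos: [496.0, -73.5, 150.9]
eef_rot: [0.692, 0.722, -0.0, -0.0]
ft_force: [0.5, -0.2, -0.1]
finger_gap: 0.503
finger_force: 0.0
```

```bash
python3 - <<'E'
from h import *
for i in range(2):
    m,_,st=shot("scene","s11"); print(st["clock"],st["tcp_pos"],line_angles(m))
E
```

```text
16.5833 [495.97761652 -73.48356402 150.90774125] [(-64.5, -64.3, 40.4, 6.4, 239.9)]
16.6333 [495.97769824 -73.47725499 150.89481317] [(-64.5, -64.3, 40.5, 6.4, 236.8)]
```

Left-side stop is about -20° and right-side stop about -64°, so heavy-down is near -42°. I'll repeat the left side with a gentler release and a better arc radius as a cross-check.

>>> play_rows(
  travel=[
    [0,0,0],
    [0,0,0],
    [0,0,0],
    [0,0,0],
    [0,0,0],
  ],
  dr=[
    [0,0,0],
    [0,0,0],
    [0,0,0],
    [0,0,0],
    [0,0,0],
  ],
  jaw=[1,1,1,1,1],
)

```text
clock: 17.1
tcp_pos: [497.3, -73.5, 151.3]
eef_rot: [0.692, 0.722, 0.001, 0.001]
ft_force: [5.3, 1.0, -0.9]
finger_gap: 0.221
finger_force: 44.5
```

>>> play_rows(
  travel=[
    [-0.008,0.189,0.133],
    [-0.008,0.2,0.116],
    [-0.008,0.21,0.098],
    [-0.008,0.218,0.078],
    [-0.009,0.224,0.058],
    [-0.009,0.228,0.038],
    [-0.009,0.231,0.017],
    [-0.009,0.231,-0.003],
    [-0.009,0.23,-0.024],
    [-0.009,0.227,-0.045],
    [-0.009,0.222,-0.065],
    [-0.009,0.215,-0.085],
  ],
  dr=[
    [0,0,0],
    [0,0,0],
    [0,0,0],
    [0,0,0],
    [0,0,0],
    [0,0,0],
    [0,0,0],
    [0,0,0],
    [0,0,0],
    [0,0,0],
    [0,0,0],
    [0,0,0],
  ],
  jaw=[1,1,1,1,1,1,1,1,1,1,1,1],
)

```text
clock: 18.1
tcp_pos: [494.3, -9.0, 159.8]
eef_rot: [0.692, 0.722, -0.0, 0.002]
ft_force: [-1.4, -7.7, 8.2]
finger_gap: 0.221
finger_force: 44.8
```

```bash
python3 - <<'E'
from h import *
m,_,st=shot("scene","s12"); print(st["clock"],st["tcp_pos"],st["finger_gap"],st["ft_force"],line_angles(m))
E
```

```text
18.1 [494.31381721  -8.97582294 159.78881237] 0.22103010986471697 [-1.37717622 -7.72234462  8.16020657] [(-9.2, -10.5, 41.7, 6.4, 227.3)]
```

>>> play_rows(
  travel=[
    [0,0,0],
    [0,0,0],
    [0,0,0],
    [0,0,0],
    [0,0,0],
    [0,0,0],
    [0,0,0],
    [0,0,0],
    [0,0,0],
    [0,0,0],
    [0,0,0],
    [0,0,0],
  ],
  dr=[
    [0,0,0],
    [0,0,0],
    [0,0,0],
    [0,0,0],
    [0,0,0],
    [0,0,0],
    [0,0,0],
    [0,0,0],
    [0,0,0],
    [0,0,0],
    [0,0,0],
    [0,0,0],
  ],
  jaw=[0.5,0.5,0.5,0.5,0.5,0.5,0.5,0.5,0.5,0.5,0.5,0.5],
)

```text
clock: 19.15
tcp_pos: [493.4, -7.9, 158.8]
eef_rot: [0.692, 0.722, -0.0, 0.0]
ft_force: [-0.8, -1.1, -0.4]
finger_gap: 0.499
finger_force: 0.0
```

>>> play_rows(
  travel=[
    [0,0,0],
    [0,0,0],
    [0,0,0],
    [0,0,0],
    [0,0,0],
    [0,0,0],
    [0,0,0],
    [0,0,0],
    [0,0,0],
    [0,0,0],
    [0,0,0],
    [0,0,0],
  ],
  dr=[
    [0,0,0],
    [0,0,0],
    [0,0,0],
    [0,0,0],
    [0,0,0],
    [0,0,0],
    [0,0,0],
    [0,0,0],
    [0,0,0],
    [0,0,0],
    [0,0,0],
    [0,0,0],
  ],
  jaw=[0.5,0.5,0.5,0.5,0.5,0.5,0.5,0.5,0.5,0.5,0.5,0.5],
)

```text
clock: 20.15
tcp_pos: [493.4, -7.9, 158.8]
eef_rot: [0.692, 0.722, 0.0, 0.0]
ft_force: [-0.6, -0.3, 0.7]
finger_gap: 0.498
finger_force: 0.0
```

```bash
python3 - <<'E'
from h import *
for i in range(2):
    m,_,st=shot("scene","s13"); print(st["clock"],st["tcp_pos"],line_angles(m))
E
```

```text
20.15 [493.38915518  -7.8735161  158.82307609] [(-19.0, -20.3, 41.4, 6.4, 235.3), (131.8, 149.7, 9.5, 3.5, 32.1)]
20.2 [493.39582736  -7.86122092 158.81599306] [(-19.1, -20.3, 41.6, 6.4, 233.5)]
```

>>> play_rows(
  travel=[
    [0,0,0],
    [0,0,0],
    [0,0,0],
    [0,0,0],
    [0,0,0],
  ],
  dr=[
    [0,0,0],
    [0,0,0],
    [0,0,0],
    [0,0,0],
    [0,0,0],
  ],
  jaw=[1,1,1,1,1],
)

```text
clock: 20.67
tcp_pos: [494.1, -7.9, 159.1]
eef_rot: [0.692, 0.722, 0.0, 0.001]
ft_force: [4.6, 0.4, 0.6]
finger_gap: 0.222
finger_force: 43.7
```

>>> play_rows(
  travel=[
    [0.005,-0.124,0.052],
    [0.005,-0.127,0.045],
    [0.005,-0.129,0.038],
    [0.005,-0.131,0.031],
    [0.005,-0.133,0.025],
    [0.005,-0.134,0.018],
    [0.005,-0.134,0.011],
    [0.005,-0.135,0.004],
    [0,0,0],
    [0,0,0],
    [0,0,0],
  ],
  dr=[
    [0,0,0],
    [0,0,0],
    [0,0,0],
    [0,0,0],
    [0,0,0],
    [0,0,0],
    [0,0,0],
    [0,0,0],
    [0,0,0],
    [0,0,0],
    [0,0,0],
  ],
  jaw=[1,1,1,1,1,1,1,1,1,1,1],
)

```text
clock: 21.58
tcp_pos: [495.4, -33.1, 164.7]
eef_rot: [0.693, 0.721, 0.001, 0.0]
ft_force: [5.6, 5.8, -0.3]
finger_gap: 0.223
finger_force: 43.1
```

```bash
python3 - <<'E'
from h import *
for i in range(2):
    m,_,st=shot("scene","s14"); print(st["clock"],st["tcp_pos"],st["finger_gap"],st["ft_force"],line_angles(m))
E
```

```text
21.5833 [495.36148023 -33.12970876 164.66081981] 0.22314104922289063 [ 5.64786894  5.83061526 -0.2505966 ] [(-40.4, -41.2, 41.8, 5.8, 218.2), (121.6, 150.1, 11.3, 3.8, 32.4)]
21.6333 [495.35194342 -33.11976152 164.65858942] 0.21941640647286342 [ 4.83544694  6.26166817 -0.80283413] [(-40.3, -41.1, 41.9, 5.8, 216.8)]
```

>>> play_rows(
  travel=[
    [0,-0.06,0],
    [0,0,0],
    [0,0,0],
    [0,0,0],
  ],
  dr=[
    [0,0,0],
    [0,0,0],
    [0,0,0],
    [0,0,0],
  ],
  jaw=[1,1,1,1],
)

```text
clock: 22.02
tcp_pos: [495.4, -34.5, 164.7]
eef_rot: [0.693, 0.721, 0.001, 0.0]
ft_force: [5.5, 7.6, -1.4]
finger_gap: 0.221
finger_force: 43.1
```

```bash
python3 - <<'E'
from h import *
m,s,st=shot("scene","s15"); print(st["clock"],st["tcp_pos"],st["finger_gap"],st["ft_force"],line_angles(m)); im=read_camera("wrist")
cv2.imwrite("pics/f.png",np.hstack([cv2.resize(s[205:295,245:335],(390,390),interpolation=cv2.INTER_CUBIC),cv2.resize(im[60:330,120:390],(390,390))]))
E
```

```text
22.0167 [495.42960152 -34.49597898 164.67909932] 0.22091939339179859 [ 5.47357797  7.55490231 -1.36684836] [(-40.7, -42.2, 41.3, 5.8, 219.9)]
```

View pics/f.png

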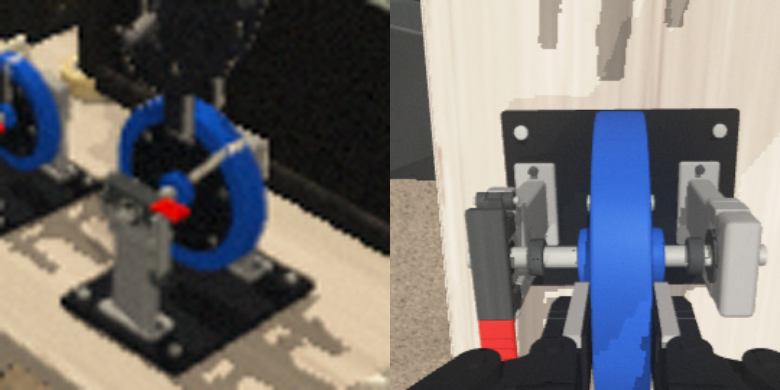

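The pads grip the rim, the keeper lies level and shut, and the index line reads -42.2°, which matches the midpoint. I'll hand it in.

```bash
python3 -c "
from station import manip
print(manip.observe()['joint_vel'].round(3)); print(manip.finish_job())"
```

```text
[-0.001  0.002  0.001  0.001 -0.001 -0.002]
the job is handed in; nothing more can be done
None
```

The keeper snapped shut first, the rotor's stops measured -20° from the left and -64° from the right, and I turned it to the -42° midpoint (heavy side down by that reading, to about 1°) and handed the job in at about 22 s with the rim still gripped and at rest.

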